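# Clip the guard panel into the storage rack

### The arm

A 6-joint arm with a two-finger parallel gripper is mounted at the origin on a cart in front of the work surface, level with it; the furniture and walls round the work are solid. World frame = base frame: x ahead of the robot, y to its left, z up, the work surface at z = 0. Lengths are in mm, angles in rad, forces in N, time in s.
With the tool pointing down it reaches from about 350 to 975 mm from the base axis. Payload 7.1 kg.
Tool frame: the origin (TCP) lies at the very end of the fingers, on their centre line; the grasp point (between the pads) lies 19 mm behind it; z points along the fingers, y is the direction in which the jaws open and shut (so a half turn about z gives the same grasp; the last joint's range is limited). The gripper opens to 88 mm and grips with 3 to 60 N. Pads are 20 mm wide; open, the fingers measure 115 mm over their backs; the gripper's body (75 mm by 178 mm) begins 61 mm behind the grasp point.
Start: joints at [1.139, 0.423, 1.63, -0, 1.089, -0.019], TCP at [250.702, 572.497, 222.675] pointing down, gripper open.
Joint ranges: [-3, 3], [-0.9, 2.11], [0.09, 2.58], [-1.31, 4.45], [0.11, 2.69], [-2.54, 2.54]. Speed limits (rad/s): [2.39, 2.39, 3.01, 3.14, 3.14, 3.14].

### API

Orientations are given as a rotation vector (axis times angle).
In Python, from workcell import ctrl, imaging gives the robot as it stands. The module is installed in compiled form; this text tells all that it offers.
- The arm moves only by the shell command python3 -m pendant 'ROWS'. ROWS is JSON, a list of rows, each an object with "turn": the turn, a rotation vector about the world's x, y, z in rad, a list of three; "dp": the shift along the world's x, y, z in m, a list of three; "claw": the finger opening in m, from 0 to 0.0878. A call has 1 to 8 rows; each row is the pose to reach, as a shift and turn from the pose commanded when the call began; what a row does not reach only later rows make up. A row lasts 1/10 s, in which the tool goes at most 50 mm and 8.59 degrees, less where a joint would pass 70% of its speed; a pose out of reach is approached as far as the arm can. A call with a gripper value outside its range is refused whole. The fingers move at their own pace and stop on an object; the grip force is fixed at half the most. Time passes only in rows, so rows that repeat a pose let the fingers close. It gives the time, the measured TCP pose, the force and the opening at its end, in the units of the state.
- ctrl.get_obs(): the state, without advancing time (a new reading comes with each control period).
- imaging.get_image(name): name is "scene" or "top" or "wrist"; returns a dict with "pixels" (420x560x3 uint8, blue, green, red), "fov_y" (degrees; the focal length in pixels is half the picture's height over the tangent of half this angle, whatever the lens; pixels are square), "cx", "cy" (the principal point, pixels), "xyz" and "rotation" of the camera in the world. Camera axes: x right, y up, looking along -z (the intrinsics and any distortion apply to the point x, -y, -z); pixel columns grow to the right and rows downward; lengths in mm; the calibration is good to about 2 mm. A picture is of the moment at which its call begins. There is no depth.
- ctrl.close_job(): hands the job in, once; it reports no verdict.
The state is a dict: "t": time; "qpos": joint angles; "qvel": joint speeds; "joint_torque": joint torques, N m; "ee_pos": TCP position; "orientation": TCP orientation; "ft_force": force on the tool from outside, world axes, zero at the start; "moment": the same for the moment, N m; "width": finger opening in mm.
Only numpy, scipy, OpenCV 4.12 (cv2) and the standard library are available. Lean on these libraries where they do the work, as an engineer would, in place of code of your own. Each camera call takes 0.05 s, during which the arm holds its last target.

### The job

Take the wide guard panel out of the draining stand and push it straight down into the empty spring clip of the storage rack until its foot has snapped fully home. Leave it standing upright there like the panel already in the rack, and leave the narrow panel in the stand.

Things in the scene. Friction and masses are not known exactly. Their poses are not given: they have to be found in the camera images.
- wide_centre (a point): Centre of the wide guard panel: upright 5 mm aluminium sheet 80 mm wide, with a black foot bar (12 mm thick, round shoulders) along the bottom and a black grip rail on top; 110 mm high, 0.2 kg. The point is half-way up, 55 mm above the foot's underside. x: normal to the sheet, y: along its width, z: up. Both faces are alike. It stands loose in one groove of the stand.
- wide_rail (a point): Centre of the wide panel's grip rail (12 mm thick in x, 56 mm long in y, 20 mm high), 45 mm above the panel's centre and 100 mm above the foot's underside; axes as for the panel. Pinch it from above across x.
- narrow_centre (a point): Centre of the narrow panel: same build and same 110 mm height, but only 45 mm wide. The point is 55 mm above the foot's underside, axes as for the wide panel. It stands in the other groove of the stand and is to stay there.
- stand: Grey draining stand, a fixed block 165 (x) x 112 (y) x 34 mm with two grooves along its y, 100 mm apart, each 17 mm wide, 93 mm long and 26 mm deep. Origin at the centre of its underside, on the worktop. Either groove may hold the wide panel; it lifts straight out.
- rack: Storage rack, a fixed flat grey frame 215 (x) x 135 (y) x 12 mm with a steel rail, 39 mm high, along each long side. Origin at the centre of its underside, on the worktop. It carries two spring clips, 50 mm either side of the origin along x; one is empty, the other holds a fixed wide panel.
- free_slot (a point): Middle of the empty clip's floor, 18 mm above the worktop. x: across the slot (normal to a seated panel), y: along it, z: up. Two steel spring jaws, 60 mm long, flank it; their flared lips open to about 32 mm at 47 mm above the floor and narrow to rounded noses 15 mm above it. Seated, the panel's foot rests on the floor, so its centre is 55 mm above this point.
- jaw_a (a joint): Spring jaw on the -x side of the empty slot: how far it is pushed sideways out, 0 (closed) to 0.010 m; stiffness 1600 N/m with 4 N preload; its twin on the +x side is alike. They centre the foot. Pushing the foot past both takes about 10 N; with its underside under about 8 mm above the floor they pull it home (up to 20 N).
There are look-alikes about, which are no part of the job. Leave any pink look-alike of the part that bears wide_centre alone.

How it is judged (in metres and radians):
At the end, for the whole second after the job is handed in: The wide panel stands in the clip that was empty, its foot on the slot floor (centre no more than 60 mm above the floor, nominally 55), within 18 mm of the slot's middle seen from above, upright within 10 degrees and along the slot within 11 degrees (horizontal distance between wide_centre and free_slot below 0.018 m and z of wide_centre in the frame of free_slot between 0.048 and 0.06 m and angle between wide_centre's own z axis and vertical below 0.18 rad and angle between the x axis of wide_centre and the x axis of free_slot, either way round below 0.2 rad); the robot touches nothing.
It fails at once if the narrow panel is taken from its place in the stand (moved more than 40 mm) (distance of narrow_centre from where it was at the start of the episode above 0.04 m).
It also fails if it takes over 35 s, if anything falls off the work surface, if the arm or the gripper's body presses on something with over 40 N, if the wrist force passes 120 N, or if a joint passes its speed limit or range.

## Working session

There is one attempt and no reset: what is moved stays moved. The work goes in short steps, Python scripts to look and compute and a shell command to move; the robot and the scene stay as the last step left them, time stands still between calls to the robot, and variables do not carry over. Pictures are saved under pics/ and viewed, and the job is handed in when it is done.

```bash
mkdir -p pics; python3 - <<'E'
from workcell import ctrl, imaging
import cv2,pickle
print(ctrl.get_obs())
for n in ["scene","top","wrist"]:
    im=imaging.get_image(n); cv2.imwrite(f"pics/{n}0.png",im["pixels"]); pickle.dump(im,open(f"{n}0.pkl","wb"))
    print(n,{k:v for k,v in im.items() if k!="pixels"})
E
```

```text
{'t': 0.0, 'qpos': array([ 1.13897234e+00,  4.23808622e-01,  1.63069688e+00, -1.46494276e-05,
        1.08859913e+00, -1.89765130e-02]), 'qvel': array([ 4.56045814e-04,  9.00329233e-05, -6.24814075e-04, -7.86250717e-04,
        1.36750283e-03,  6.77208432e-04]), 'joint_torque': array([-1.57892737e-04, -5.44626939e+01, -2.73662639e+01,  6.44410145e-02,
        2.29004648e-02, -1.07688616e-04]), 'ee_pos': array([250.49397713, 571.99412057, 221.91911441]), 'orientation': array([-6.43826280e-01, -3.07458015e+00,  2.31924169e-03]), 'ft_force': array([-0.4233236 ,  0.4182727 , -1.19243418]), 'moment': array([-0.03894116,  0.02025465, -0.01119002]), 'width': 87.51309002125714}
scene {'fov_y': 49.549782681507885, 'cx': 274.7705223218998, 'cy': 214.1826634639361, 'xyz': array([-123.3895092 ,  -34.3800739 ,  664.76345861]), 'rotation': array([ 0.55491905, -0.87192208, -1.88792829])}
top {'fov_y': 51.10773144807481, 'cx': 276.1444758626736, 'cy': 209.61535234130642, 'xyz': array([ 328.14651653, -345.40797964,  941.20852101]), 'rotation': array([ 0.13146401, -0.09820995, -1.54662229])}
wrist {'fov_y': 64.55558150216966, 'cx': 280.91970479679543, 'cy': 209.73909566474268, 'xyz': array([186.62833401, 600.469776  , 383.71835246]), 'rotation': array([-0.23133733, -0.14891293,  1.15008794])}
```

View pics/scene0.png

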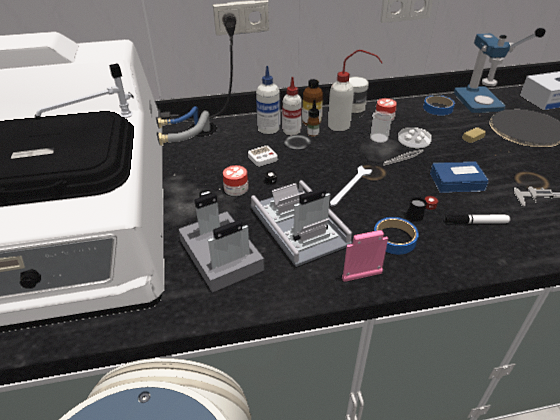

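View pics/top0.png

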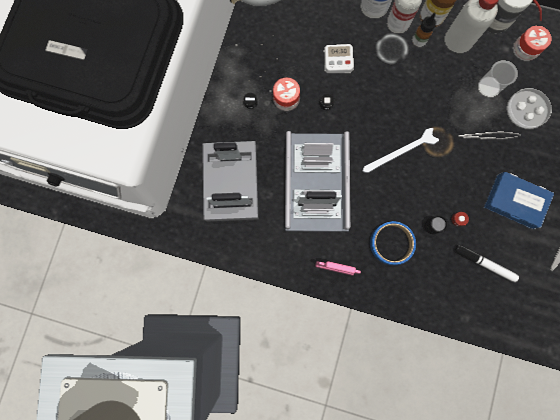

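View pics/wrist0.png

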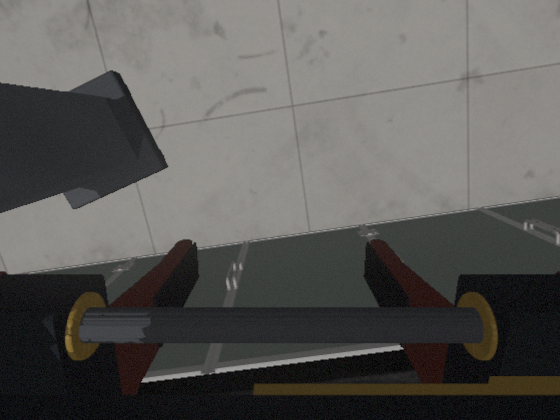

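```bash
cat > h.py <<'E'
import numpy as np,cv2,pickle
from scipy.spatial.transform import Rotation as R
def load(n): return pickle.load(open(n,"rb"))
def ray(im,u,v):
    f=im["pixels"].shape[0]/2/np.tan(np.radians(im["fov_y"])/2)
    d=np.array([(u-im["cx"])/f,-(v-im["cy"])/f,-1.0])
    return im["xyz"],R.from_rotvec(im["rotation"]).apply(d)
def plane(im,u,v,z):
    c,d=ray(im,u,v); return c+d*(z-c[2])/d[2]
def proj(im,p):
    f=im["pixels"].shape[0]/2/np.tan(np.radians(im["fov_y"])/2)
    q=R.from_rotvec(im["rotation"]).inv().apply(np.array(p,float)-im["xyz"])
    return np.array([im["cx"]+f*q[...,0]/-q[...,2],im["cy"]-f*q[...,1]/-q[...,2]]).T
def tri(a,uva,b,uvb):
    c1,d1=ray(a,*uva);c2,d2=ray(b,*uvb)
    d1=d1/np.linalg.norm(d1);d2=d2/np.linalg.norm(d2)
    s=np.linalg.lstsq(np.c_[d1,-d2],c2-c1,rcond=None)[0]
    p,q=c1+s[0]*d1,c2+s[1]*d2
    return (p+q)/2,np.linalg.norm(p-q)
E
python3 - <<'E'
from h import *
t=load("top0.pkl")["pixels"][125:245,190:360]; s=load("scene0.pkl")["pixels"][170:295,170:355]
cv2.imwrite("pics/topz.png",cv2.resize(t,None,fx=4.7,fy=4.7,interpolation=cv2.INTER_CUBIC))
cv2.imwrite("pics/scz.png",cv2.resize(s,None,fx=4.3,fy=4.3,interpolation=cv2.INTER_CUBIC))
E
```

```text
(no output)
```

View pics/topz.png

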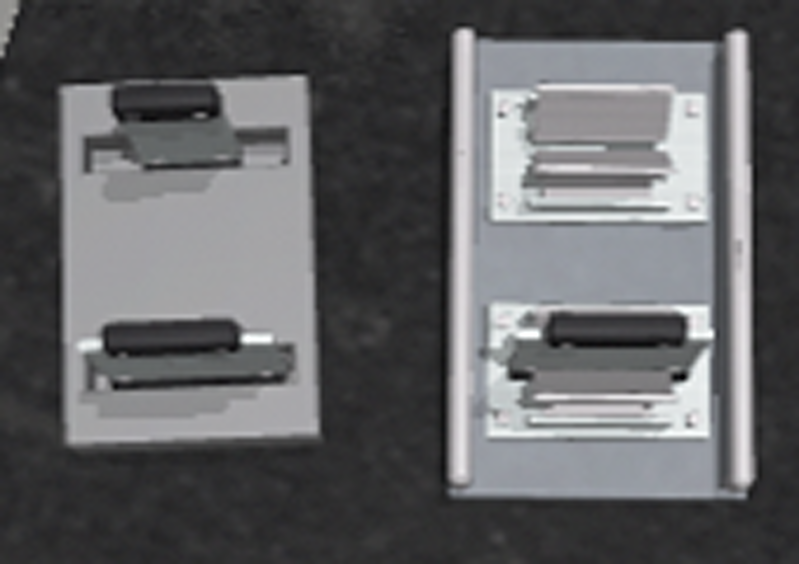

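View pics/scz.png

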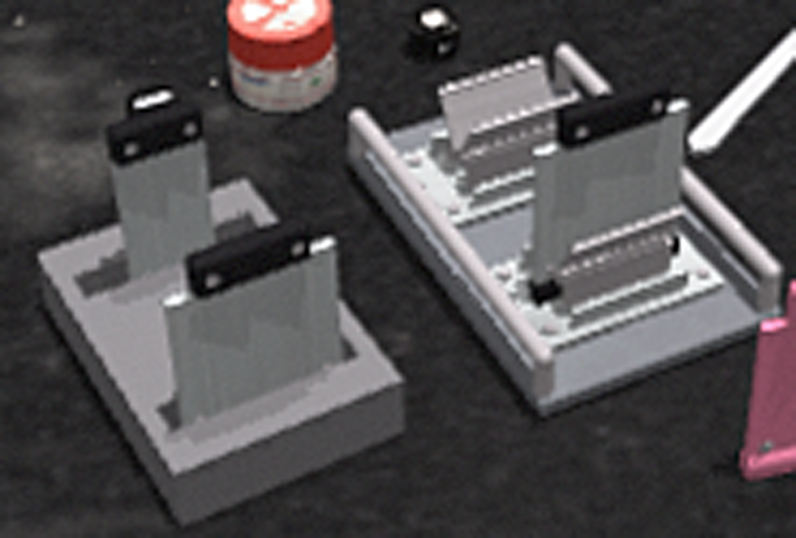

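```bash
python3 - <<'E'
from h import *
np.set_printoptions(precision=1,suppress=True)
T=load("top0.pkl");S=load("scene0.pkl")
tz=lambda u,v:(190+(u+.5)/4.7-.5,125+(v+.5)/4.7-.5)
sz=lambda u,v:(170+(u+.5)/4.3-.5,170+(v+.5)/4.3-.5)
print("stand top z34")
for p in [(60,87),(307,76),(320,438),(67,445)]: print(plane(T,*tz(*p),34))
print("rack rails z39")
for p in [(464,30),(737,31),(741,486),(460,484)]: print(plane(T,*tz(*p),39))
print("rack floor far/near edges z12")
for p in [(478,40),(714,40),(748,497),(450,497)]: print(plane(T,*tz(*p),12))
print("rack rail tops (scene) z39")
for p in [(362,112),(568,48),(770,270),(543,360)]: print(plane(S,*sz(*p),39))
print("stand scene z34")
for p in [(40,258),(245,180),(403,378),(175,475)]: print(plane(S,*sz(*p),34))
print("wide rail top edges, z118 far, corners")
for p in [(103,325),(238,320),(240,345),(105,350)]: print(plane(T,*tz(*p),118))
print("scene rail wide: near top edge corners z118")
for p in [(187,257),(310,228),(190,298),(312,255)]: print(plane(S,*sz(*p),118), plane(S,*sz(*p),98))
print("seated rail z128: top")
for p in [(549,316),(684,313),(686,342),(550,346)]: print(plane(T,*tz(*p),128))
print("sheet top-corners wide top view / scene")
print(tri(T,tz(84,344),S,sz(176,300)),tri(T,tz(270,336),S,sz(322,243)))
print("clip lips far, plate z~18?")
for p in [(491,90),(707,92),(709,220),(491,220)]: print(plane(T,*tz(*p),18))
for p in [(535,85),(675,85),(535,145),(672,145)]: print(plane(T,*tz(*p),65))
E
```

```text
stand top z34
[ 602.9 -163.2   34. ]
[ 610.  -275.8   34. ]
[ 444.  -286.5   34. ]
[ 438.6 -174.1   34. ]
rack rails z39
[ 631.2 -346.9   39. ]
[ 632.7 -470.3   39. ]
[ 425.8 -471.9   39. ]
[ 424.2 -348.9   39. ]
rack floor far/near edges z12
[ 635.5 -353.5   12. ]
[ 637.3 -463.4   12. ]
[ 423.9 -478.8   12. ]
[ 421.1 -344.6   12. ]
rack rail tops (scene) z39
[ 627.  -347.6   39. ]
[ 627.3 -471.    39. ]
[ 426.5 -468.6   39. ]
[ 422.8 -344.3   39. ]
stand scene z34
[ 599.5 -163.7   34. ]
[ 609.  -274.1   34. ]
[ 445.9 -285.2   34. ]
[ 438.1 -173.3   34. ]
wide rail top edges, z118 far, corners
[ 477.8 -202.3  118. ]
[ 480.9 -257.2  118. ]
[ 470.6 -258.4  118. ]
[ 467.5 -203.6  118. ]
scene rail wide: near top edge corners z118
[ 475.5 -201.6  118. ] [ 497.4 -207.8   98. ]
[ 468.9 -254.9  118. ] [ 490.5 -262.9   98. ]
[ 451.3 -193.9  118. ] [ 472.3 -199.7   98. ]
[ 452.6 -248.8  118. ] [ 473.7 -256.6   98. ]
seated rail z128: top
[ 483.  -382.9  128. ]
[ 485.2 -436.8  128. ]
[ 473.5 -437.6  128. ]
[ 470.8 -383.5  128. ]
sheet top-corners wide top view / scene
(array([ 472.4, -192.6,  100.1]), np.float64(2.0128006698108627)) (array([ 479.7, -266.4,   95.8]), np.float64(4.715266435531068))
clip lips far, plate z~18?
[ 609.6 -359.9   18. ]
[ 610.3 -459.4   18. ]
[ 549.9 -460.4   18. ]
[ 548.1 -360.9   18. ]
[ 597.9 -378.4   65. ]
[ 598.9 -439.6   65. ]
[ 570.8 -378.8   65. ]
[ 571.8 -438.4   65. ]
```

```bash
python3 - <<'E'
from h import *
np.set_printoptions(precision=1,suppress=True)
T=load("top0.pkl");S=load("scene0.pkl")
print("base line",plane(S,162,298,0),plane(S,0,328,0),plane(S,161,120,0))
print("bench edge",plane(S,0,368,0),plane(S,560,285,0),plane(T,0,205,0),plane(T,560,368,0))
cv2.imwrite("pics/ts.png",np.hstack([cv2.resize(T["pixels"][0:225,0:250],(500,450)),cv2.resize(S["pixels"][20:340,0:180],(253,450))]))
E
```

```text
base line [467.6 -84.6   0. ] [532.  189.9   0. ] [1145.7 -272.6    0. ]
bench edge [445.4 192.3   0. ] [ 153.3 -768.9    0. ] [465.3 283.3   0. ] [ 153. -908.    0.]
```

View pics/ts.png

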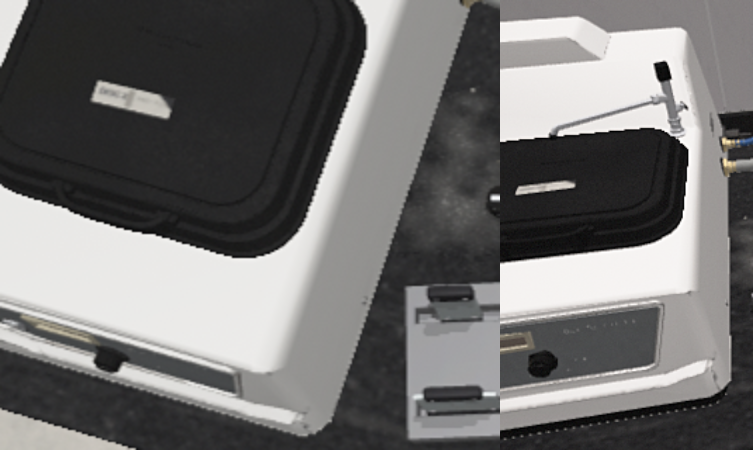

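```bash
python3 - <<'E'
from h import *
from workcell import ctrl
np.set_printoptions(precision=3,suppress=True)
T=load("top0.pkl");S=load("scene0.pkl")
print(tri(T,(135,186),S,(140,227.6)))
o=ctrl.get_obs();r=R.from_rotvec(o["orientation"]);print(r.as_matrix())
ty=r.as_matrix()[:,1];print("yaw of tool y",np.degrees(np.arctan2(ty[1],ty[0])), np.degrees(o["qpos"]))
E
```

```text
(array([477.762, -77.022, 172.562]), np.float64(7.331221933188255))
[[-0.916  0.401 -0.   ]
 [ 0.401  0.916 -0.001]
 [ 0.    -0.001 -1.   ]]
yaw of tool y 66.34649159613689 [65.259 24.276 93.421 -0.001 62.372 -1.087]
```

```bash
python3 -m pendant '[{"dp":[0,-0.03,0.03],"turn":[0,0,-0.05],"claw":0.0878},{"dp":[0,-0.06,0.06],"turn":[0,0,-0.1],"claw":0.0878},{"dp":[0,-0.09,0.09],"turn":[0,0,-0.15],"claw":0.0878},{"dp":[0.01,-0.13,0.11],"turn":[0,0,-0.2],"claw":0.0878},{"dp":[0.03,-0.17,0.125],"turn":[0,0,-0.27],"claw":0.0878},{"dp":[0.05,-0.21,0.13],"turn":[0,0,-0.33],"claw":0.0878},{"dp":[0.07,-0.25,0.13],"turn":[0,0,-0.4],"claw":0.0878},{"dp":[0.08,-0.29,0.13],"turn":[0,0,-0.45],"claw":0.0878}]'
```

```text
t: 0.95
ee_pos: [331.6, 280.9, 352.9]
orientation: [1.317, 2.851, 0.001]
ft_force: [-0.2, -0.5, 0.4]
width: 87.5
```

```bash
python3 -m pendant '[{"dp":[0.013,-0.045,0],"turn":[0,0,-0.08],"claw":0.0878},{"dp":[0.026,-0.09,0],"turn":[0,0,-0.16],"claw":0.0878},{"dp":[0.036,-0.138,0],"turn":[0,0,-0.24],"claw":0.0878},{"dp":[0.043,-0.186,0],"turn":[0,0,-0.32],"claw":0.0878},{"dp":[0.047,-0.234,0],"turn":[0,0,-0.4],"claw":0.0878},{"dp":[0.05,-0.281,0],"turn":[0,0,-0.48],"claw":0.0878},{"dp":[0.06,-0.329,0],"turn":[0,0,-0.56],"claw":0.0878},{"dp":[0.07,-0.375,0],"turn":[0,0,-0.65],"claw":0.0878}]'
```

```text
t: 1.75
ee_pos: [400.4, -94.6, 352.9]
orientation: [2.16, 2.28, 0.001]
ft_force: [0.7, 1.3, 0.4]
width: 87.7
```

```bash
python3 -m pendant '[{"dp":[0.02,-0.04,0],"turn":[0,0,0],"claw":0.0878},{"dp":[0.04,-0.08,-0.01],"turn":[0,0,0],"claw":0.0878},{"dp":[0.06,-0.12,-0.03],"turn":[0,0,0],"claw":0.0878},{"dp":[0.073,-0.135,-0.06],"turn":[0,0,0],"claw":0.0878},{"dp":[0.073,-0.135,-0.10],"turn":[0,0,0],"claw":0.0878},{"dp":[0.073,-0.135,-0.10],"turn":[0,0,0],"claw":0.0878}]'
python3 - <<'E'
from workcell import ctrl, imaging
from h import *
im=imaging.get_image("wrist"); cv2.imwrite("pics/w1.png",im["pixels"]); pickle.dump(im,open("w1.pkl","wb"))
o=ctrl.get_obs();r=R.from_rotvec(o["orientation"]);print(o["ee_pos"],r.as_matrix(),o["qpos"],o["t"])
for z in (118,):
  for x in (-6,6):
    for y in (-28,28): print(proj(im,R.from_euler("z",3.5,degrees=True).apply([x,y,0])+[474,-229.5,z]))
E
```

```text
t: 2.35
ee_pos: [470.5, -226.5, 247.7]
orientation: [-2.15, -2.277, 0.005]
ft_force: [0.1, 1.1, -0.1]
width: 87.6
[ 471.92968743 -226.7916716   250.59688535] [[-0.05756496  0.99832604 -0.00560323]
 [ 0.99833671  0.05758163  0.0028599 ]
 [ 0.00317776 -0.00542928 -0.99998021]] [-4.70710961e-01  2.43268001e-01  1.82290000e+00  8.72007623e-06
  1.08171557e+00 -5.28320801e-01] 2.4
[279.26981665 235.24447806]
[278.84907477 175.13327167]
[292.23536369 235.22087893]
[292.44026874 175.08134964]
```

View pics/w1.png

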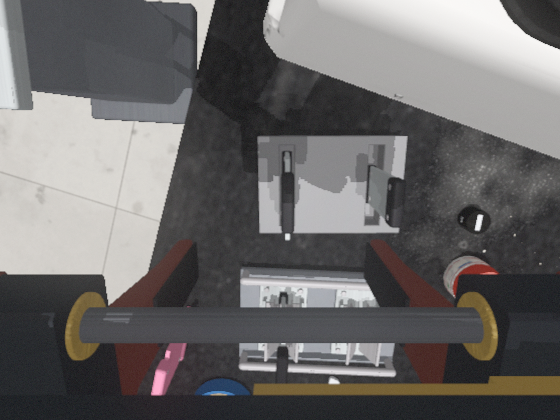

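```bash
python3 - <<'E'
from h import *
im=load("w1.pkl"); g=cv2.cvtColor(im["pixels"],cv2.COLOR_BGR2GRAY)
c=im["pixels"][140:245,255:415];cv2.imwrite("pics/w1z.png",cv2.resize(c,None,fx=5,fy=5,interpolation=cv2.INTER_NEAREST))
m=(g<70).astype(np.uint8);m[:145]=0;m[232:]=0;m[:,:270]=0;m[:,310:]=0
n,l,s,ce=cv2.connectedComponentsWithStats(m);print(s,ce)
E
```

```text
[[     0      0    560    420 234637]
 [   281    151     13     81    563]] [[279.48239621 209.55030963]
 [286.8365897  188.53285968]]
```

View pics/w1z.png

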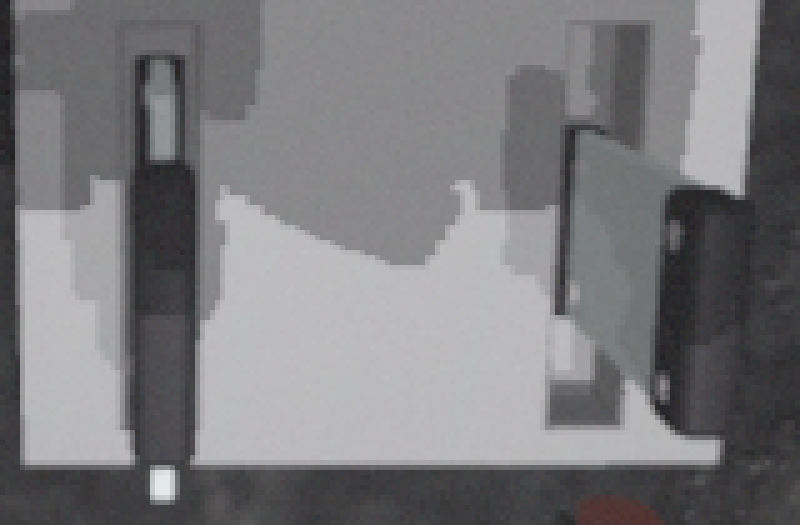

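```bash
python3 -m pendant '[{"dp":[0.001,0,-0.04],"turn":[0,0,0],"claw":0.0878},{"dp":[0.001,0,-0.08],"turn":[0,0,0],"claw":0.0878},{"dp":[0.001,0,-0.12],"turn":[0,0,0],"claw":0.0878},{"dp":[0.001,0,-0.15],"turn":[0,0,0],"claw":0.0878},{"dp":[0.001,0,-0.163],"turn":[0,0,0],"claw":0.0878},{"dp":[0.001,0,-0.163],"turn":[0,0,0],"claw":0.0878},{"dp":[0.001,0,-0.163],"turn":[0,0,0],"claw":0.0878},{"dp":[0.001,0,-0.163],"turn":[0,0,0],"claw":0.06}]'
python3 - <<'E'
from workcell import ctrl, imaging
from h import *
o=ctrl.get_obs();r=R.from_rotvec(o["orientation"]).as_matrix();print(o["ee_pos"],r[:,2],np.degrees(np.arctan2(r[1,1],r[0,1])),o["ft_force"])
E
```

```text
t: 3.2
ee_pos: [476.2, -228.1, 91.7]
orientation: [2.154, 2.283, 0.002]
ft_force: [0.1, -0.1, 0.1]
width: 83.1
[ 476.15956707 -228.12725636   91.72892316] [ 0.00314845 -0.00159123 -0.99999378] 3.333742680599467 [ 0.08647303 -0.10896158  0.13541266]
```

```bash
python3 -m pendant '[{"dp":[0,0,-0.001],"turn":[0,0,0],"claw":0.03},{"dp":[0,0,-0.001],"turn":[0,0,0],"claw":0.0},{"dp":[0,0,-0.001],"turn":[0,0,0],"claw":0.0},{"dp":[0,0,-0.001],"turn":[0,0,0],"claw":0.0},{"dp":[0,0,-0.001],"turn":[0,0,0],"claw":0.0},{"dp":[0,0,-0.001],"turn":[0,0,0],"claw":0.0},{"dp":[0,0,-0.001],"turn":[0,0,0],"claw":0.0}]'
```

```text
t: 3.9
ee_pos: [474.7, -227.5, 88.6]
orientation: [-2.156, -2.285, 0.0]
ft_force: [-0.4, -0.5, 0.4]
width: 27.3
```

```bash
python3 -m pendant '[{"dp":[0,0,0],"turn":[0,0,0],"claw":0.0},{"dp":[0,0,0],"turn":[0,0,0],"claw":0.0},{"dp":[0,0,0],"turn":[0,0,0],"claw":0.0},{"dp":[0,0,0],"turn":[0,0,0],"claw":0.0}]'
```

```text
t: 4.3
ee_pos: [474.7, -227.5, 88.6]
orientation: [-2.156, -2.285, 0.0]
ft_force: [-0.2, -0.6, 0.1]
width: 12.1
```

```bash
python3 -m pendant '[{"dp":[0,0,0.01],"turn":[0,0,0],"claw":0.0},{"dp":[0,0,0.025],"turn":[0,0,0],"claw":0.0},{"dp":[0,0,0.045],"turn":[0,0,0],"claw":0.0},{"dp":[0,0,0.07],"turn":[0,0,0],"claw":0.0},{"dp":[0,0,0.10],"turn":[0,0,0],"claw":0.0},{"dp":[0,0,0.13],"turn":[0,0,0],"claw":0.0},{"dp":[0,0,0.15],"turn":[0,0,0],"claw":0.0},{"dp":[0,0,0.15],"turn":[0,0,0],"claw":0.0}]'
```

```text
t: 5.1
ee_pos: [476.2, -228.2, 241.9]
orientation: [2.152, 2.281, 0.003]
ft_force: [0.1, 0.2, -2.4]
width: 11.7
```

```bash
python3 -m pendant '[{"dp":[0.018,-0.032,0],"turn":[0,0,-0.01],"claw":0.0},{"dp":[0.036,-0.064,0],"turn":[0,0,-0.02],"claw":0.0},{"dp":[0.054,-0.096,0],"turn":[0,0,-0.03],"claw":0.0},{"dp":[0.072,-0.128,0],"turn":[0,0,-0.04],"claw":0.0},{"dp":[0.09,-0.16,0],"turn":[0,0,-0.05],"claw":0.0},{"dp":[0.103,-0.181,0],"turn":[0,0,-0.05],"claw":0.0},{"dp":[0.103,-0.181,0],"turn":[0,0,-0.05],"claw":0.0},{"dp":[0.103,-0.181,0],"turn":[0,0,-0.05],"claw":0.0}]'
python3 - <<'E'
from workcell import ctrl, imaging
from h import *
o=ctrl.get_obs();r=R.from_rotvec(o["orientation"]).as_matrix();print(o["ee_pos"],r[:,2],np.degrees(np.arctan2(r[1,1],r[0,1])),o["ft_force"])
W=[]
for n in ["scene","top","wrist"]:
    im=imaging.get_image(n); cv2.imwrite(f"pics/{n}2.png",im["pixels"]); pickle.dump(im,open(f"{n}2.pkl","wb"))
    if n=="scene": W.append(cv2.resize(im["pixels"][100:270,230:400],(560,560),interpolation=cv2.INTER_CUBIC))
cv2.imwrite("pics/scz2.png",W[0])
E
```

```text
t: 5.9
ee_pos: [576.8, -408.0, 236.5]
orientation: [-2.211, -2.227, 0.001]
ft_force: [0.2, 1.4, -2.5]
width: 11.5
[ 576.76609482 -407.99656015  236.48871641] [-0.00270272  0.00219314 -0.99999394] 0.42863369984746896 [ 0.1555241   1.35960081 -2.46318019]
```

View pics/scz2.png

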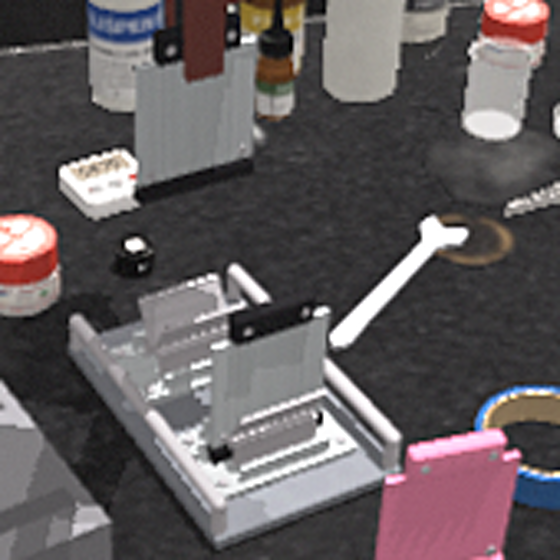

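View pics/wrist2.png

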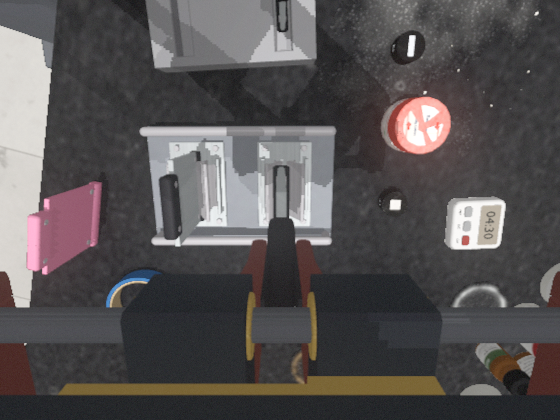

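View pics/top2.png

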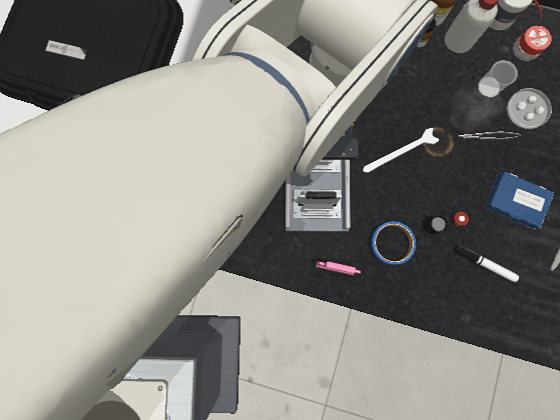

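```bash
python3 - <<'E'
from h import *
np.set_printoptions(precision=1,suppress=True)
S=load("scene2.pkl");W=load("wrist2.pkl")
sz=lambda u,v:(230+(u+.5)/3.294-.5,100+(v+.5)/3.294-.5)
for p in [(137,199),(252,174)]: print(plane(S,*sz(*p),155.5))
print("seated panel foot-ish rail: top near corners, z128")
for p in [(231,316),(327,305)]: print(plane(S,*sz(*p),128))
print("slot centre from wrist plates z18")
for p in [(260,143),(307,143),(307,228),(259,228)]: print(plane(W,*p,18))
print("rail of rack z39");
for p in [(141,131),(335,131),(331,240),(154,240)]: print(plane(W,*p,39))
E
python3 - <<'E'
import cv2
from workcell import ctrl
im=cv2.imread("pics/wrist2.png")[120:260,130:350];cv2.imwrite("pics/w2z.png",cv2.resize(im,None,fx=3.6,fy=3.6,interpolation=cv2.INTER_CUBIC))
o=ctrl.get_obs();print(o["ee_pos"],o["t"])
E
```

```text
[ 578.6 -369.8  155.5]
[ 570.7 -446.6  155.5]
seated panel foot-ish rail: top near corners, z128
[ 479.7 -381.9  128. ]
[ 463.  -437.3  128. ]
slot centre from wrist plates z18
[ 552.5 -360.8   18. ]
[ 605.4 -360.5   18. ]
[ 608.1 -461.    18. ]
[ 550.3 -461.4   18. ]
rail of rack z39
[ 428.2 -348.    39. ]
[ 633.  -346.5   39. ]
[ 634.4 -468.4   39. ]
[ 430.8 -470.1   39. ]
[ 577.01559239 -407.35553059  238.00557181] 6.05
```

View pics/w2z.png

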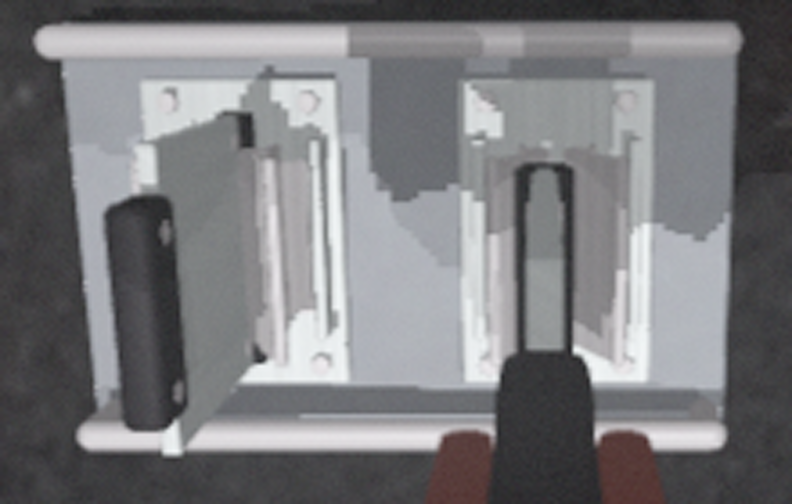

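```bash
python3 -m pendant '[{"dp":[0.002,-0.002,-0.025],"turn":[0,0,0],"claw":0.0},{"dp":[0.002,-0.002,-0.05],"turn":[0,0,0],"claw":0.0},{"dp":[0.002,-0.002,-0.07],"turn":[0,0,0],"claw":0.0},{"dp":[0.002,-0.002,-0.085],"turn":[0,0,0],"claw":0.0},{"dp":[0.002,-0.002,-0.092],"turn":[0,0,0],"claw":0.0},{"dp":[0.002,-0.002,-0.1],"turn":[0,0,0],"claw":0.0},{"dp":[0.002,-0.002,-0.108],"turn":[0,0,0],"claw":0.0},{"dp":[0.002,-0.002,-0.108],"turn":[0,0,0],"claw":0.0}]'
```

```text
t: 6.85
ee_pos: [579.4, -410.2, 129.9]
orientation: [-2.212, -2.23, 0.0]
ft_force: [-0.1, -0.0, -2.7]
width: 11.7
```

```bash
python3 - <<'E'
from workcell import ctrl, imaging
from h import *
o=ctrl.get_obs();print(o["ee_pos"],o["ft_force"],o["moment"],o["width"])
im=imaging.get_image("scene"); cv2.imwrite("pics/scz3.png",cv2.resize(im["pixels"][150:270,240:360],(600,600),interpolation=cv2.INTER_CUBIC))
E
```

```text
[ 579.38058572 -410.20582408  129.9492823 ] [-0.08765373 -0.04198981 -2.70987367] [-0.07404174  0.08170777  0.04674804] 11.66816075167749
```

View pics/scz3.png

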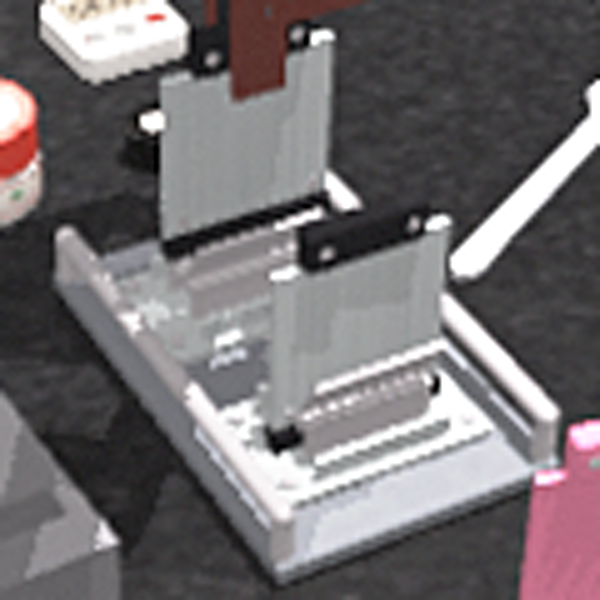

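```bash
python3 -m pendant '[{"dp":[0,0,-0.004],"turn":[0,0,0],"claw":0.0},{"dp":[0,0,-0.008],"turn":[0,0,0],"claw":0.0},{"dp":[0,0,-0.012],"turn":[0,0,0],"claw":0.0},{"dp":[0,0,-0.015],"turn":[0,0,0],"claw":0.0},{"dp":[0,0,-0.018],"turn":[0,0,0],"claw":0.0},{"dp":[0,0,-0.021],"turn":[0,0,0],"claw":0.0},{"dp":[0,0,-0.024],"turn":[0,0,0],"claw":0.0},{"dp":[0,0,-0.024],"turn":[0,0,0],"claw":0.0}]'
```

```text
t: 7.7
ee_pos: [580.9, -411.8, 109.5]
orientation: [2.209, 2.228, 0.0]
ft_force: [-2.6, -0.9, 11.7]
width: 11.8
```

```bash
python3 -m pendant '[{"dp":[0,0,-0.002],"turn":[0,0,0],"claw":0.0},{"dp":[0,0,-0.004],"turn":[0,0,0],"claw":0.0},{"dp":[0,0,-0.006],"turn":[0,0,0],"claw":0.0},{"dp":[0,0,-0.008],"turn":[0,0,0],"claw":0.0},{"dp":[0,0,-0.008],"turn":[0,0,0],"claw":0.0}]'
```

```text
t: 8.2
ee_pos: [580.0, -410.5, 98.8]
orientation: [2.212, 2.23, 0.0]
ft_force: [0.4, -0.2, 2.0]
width: 11.8
```

```bash
python3 - <<'E'
from workcell import ctrl, imaging
from h import *
o=ctrl.get_obs();print(o["ee_pos"],o["ft_force"],o["moment"],o["width"])
im=imaging.get_image("scene"); pickle.dump(im,open("s4.pkl","wb"));cv2.imwrite("pics/scz4.png",cv2.resize(im["pixels"][150:270,240:360],(600,600),interpolation=cv2.INTER_CUBIC))
E
```

```text
[ 579.96142035 -410.54583384   98.77166412] [ 0.43507243 -0.22157158  1.99207126] [-0.19733166  0.1123251   0.03061537] 11.755203336732464
```

View pics/scz4.png

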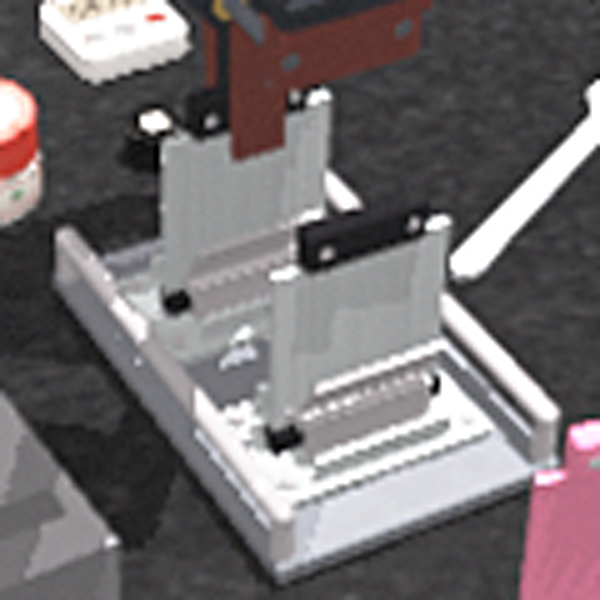

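```bash
python3 -m pendant '[{"dp":[0,0,-0.001],"turn":[0,0,0],"claw":0.0},{"dp":[0,0,-0.002],"turn":[0,0,0],"claw":0.0},{"dp":[0,0,-0.003],"turn":[0,0,0],"claw":0.0},{"dp":[0,0,-0.003],"turn":[0,0,0],"claw":0.0}]'
```

```text
t: 8.65
ee_pos: [580.6, -410.6, 98.6]
orientation: [2.211, 2.229, 0.001]
ft_force: [-3.6, 5.0, 19.1]
width: 11.8
```

```bash
python3 -m pendant '[{"dp":[0,0,0.003],"turn":[0,0,0],"claw":0.06},{"dp":[0,0,0.003],"turn":[0,0,0],"claw":0.06},{"dp":[0,0,0.003],"turn":[0,0,0],"claw":0.06},{"dp":[0,0,0.003],"turn":[0,0,0],"claw":0.06},{"dp":[0,0,0.003],"turn":[0,0,0],"claw":0.06},{"dp":[0,0,0.003],"turn":[0,0,0],"claw":0.06}]'
```

```text
t: 9.25
ee_pos: [579.6, -410.5, 98.3]
orientation: [-2.212, -2.23, 0.0]
ft_force: [0.1, 0.3, -0.3]
width: 56.6
```

```bash
python3 -m pendant '[{"dp":[0,0,0.02],"turn":[0,0,0],"claw":0.06},{"dp":[0,0,0.05],"turn":[0,0,0],"claw":0.06},{"dp":[0,0,0.09],"turn":[0,0,0],"claw":0.06},{"dp":[0,0,0.13],"turn":[0,0,0],"claw":0.06},{"dp":[0,0,0.17],"turn":[0,0,0],"claw":0.06},{"dp":[0,0,0.2],"turn":[0,0,0],"claw":0.06},{"dp":[0,0,0.2],"turn":[0,0,0],"claw":0.06}]'
python3 - <<'E'
from workcell import ctrl, imaging
from h import *
o=ctrl.get_obs();print(o["ee_pos"],o["ft_force"],o["width"])
a=imaging.get_image("scene");w=imaging.get_image("wrist")
pickle.dump(a,open("s5.pkl","wb"))
cv2.imwrite("pics/f5.png",np.hstack([cv2.resize(a["pixels"][150:300,170:370],(800,600),interpolation=cv2.INTER_CUBIC)]))
cv2.imwrite("pics/w5.png",w["pixels"])
E
```

```text
t: 9.95
ee_pos: [581.7, -411.9, 304.6]
orientation: [2.206, 2.224, 0.002]
ft_force: [0.3, 0.2, -0.1]
width: 60.1
[ 581.65481691 -411.91986897  304.56429446] [ 0.25134344  0.18798048 -0.09618612] 60.07833704157204
```

View pics/f5.png

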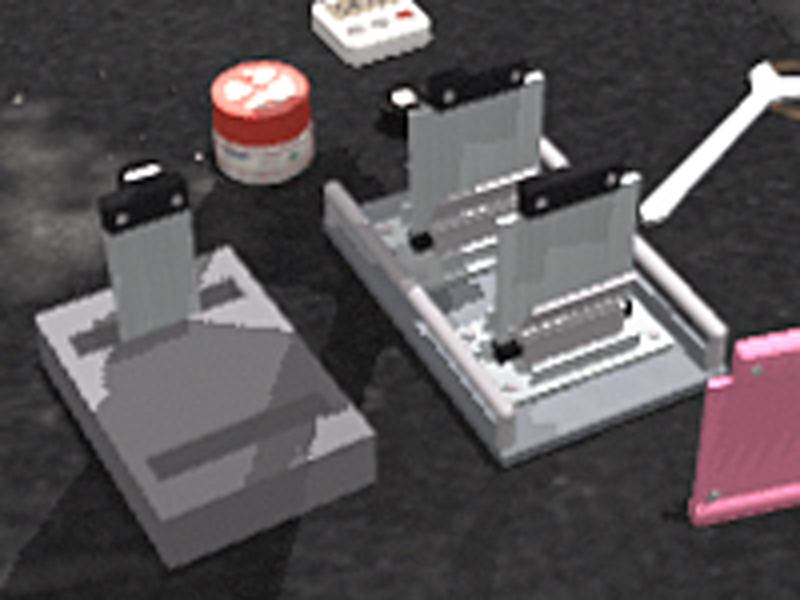

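View pics/w5.png

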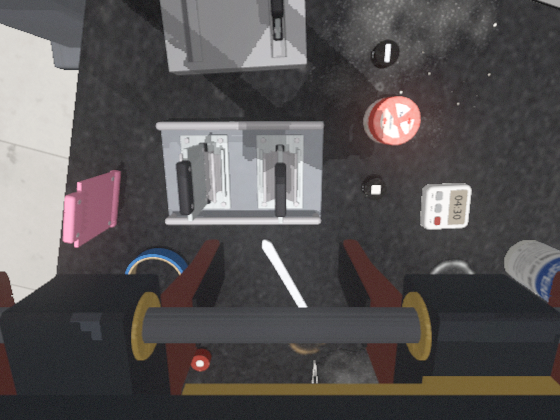

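```bash
python3 - <<'E'
from h import *
from workcell import ctrl
S=load("s5.pkl")
f=lambda u,v:plane(S,170+(u+.5)/4-.5,150+(v+.5)/4-.5,128)
print(f(430,110)-f(520,217), f(524,82)-f(615,187))
# foot left lower corners
g=lambda u,v:plane(S,170+(u+.5)/4-.5,150+(v+.5)/4-.5,18)
print(g(411,250)-g(497,361))
print(ctrl.close_job())
E
```

```text
[97.11351405 -1.44555706  0.        ] [97.7454972 -4.2748502  0.       ]
[101.03024848  -0.23098204   0.        ]
the job is handed in; nothing more can be done
None
```

I lifted the wide panel out of the stand's near groove, pushed it straight down into the rack's empty far clip and let go. The arm then withdrew upwards and I handed the job in at about t = 10 s.

**Seating:** the resistance reached about 12 N at the jaws and then dropped away as the foot snapped in. Pressing 3 mm further did not move the tool, which stayed at z ≈ 98.6 mm while the force rose to 19 N. That is the height expected for a foot resting on the clip floor.

**Final pictures:**
- The panel stands upright and parallel to the panel already in the rack.
- It is 97–101 mm from that panel against a nominal 100 mm, and 0–4 mm off along the slot. These came from corners read by eye.
- The narrow panel is still in its groove.
- The gripper is clear, with the wrist force near 0.

No check failed. The scene, top and wrist cameras disagreed by 2–3 mm on positions, which is well inside the clip's tolerance.

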